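Refit the chaff tray and latch the chaff-collector door

ROBOT

A 6-joint arm with a two-finger parallel gripper is mounted at the origin on the work surface. World frame = base frame: x ahead of the robot, y to its left, z up, the work surface at z = 0. Lengths are in m, angles in rad, forces in N, time in s.
With the tool pointing down it reaches from about 0.375 to 0.975 m from the base axis. Payload 3.8 kg.
Tool frame: the origin (TCP) lies on the centre line of the jaws, within the pads' length; the fingertips stand 14 mm ahead of it and the grasp point (between the pads) lies 5 mm behind it; x points along the fingers, y is the direction in which the jaws open and shut, and the axes are right-handed (so a half turn about x gives the same grasp; the last joint's range is limited). The gripper opens to 85 mm and grips with 20 to 120 N. Pads are 22 mm wide; open, the fingers measure 114 mm over their backs; the gripper's body (76 mm by 85 mm) begins 54 mm behind the grasp point. The pads swing forward as they close: fully open they stand 13 mm farther back than shut.
Start: joints at [-1.199, 0.264, 1.604, -0, 1.274, -0.037], TCP at [0.268, -0.619, 0.245] pointing down, gripper open.
Joint ranges: [-2.63, 2.63], [-0.94, 2.18], [0.31, 2.57], [-1.31, 4.45], [0, 2.66], [-2.55, 2.55]. Speed limits (rad/s): [2.57, 2.57, 3.14, 3.14, 3.14, 3.14].

INTERFACE

Orientations are given as a rotation vector (axis times angle).
In Python, from workcell import bot gives the robot as it stands.
- The arm moves only by the shell command python3 -m creep 'ROWS' [FORCE]. ROWS is JSON, a list of rows, each an object with "grip": the finger opening in cm, from 0 to 8.54; "dp": the shift along the tool's x, y, z in cm, a list of three; "rotation": the turn, a rotation vector about the tool's x, y, z in rad, a list of three. A call has 1 to 5 rows; each row is the pose to reach, as a shift and turn from the pose commanded when the call began, along the tool's axes at that moment; what a row does not reach only later rows make up. A row lasts 1/12 s, in which the tool goes at most 41.7 mm and 7.16 degrees, less where a joint would pass 70% of its speed; a pose out of reach is approached as far as the arm can. A call with a gripper value outside its range is refused whole. The fingers move at their own pace and stop on an object; FORCE is the grip in N (left out, the last holds). Time passes only in rows, so rows that repeat a pose let the fingers close. It gives the time, the measured TCP pose, the force and the opening at its end, in the units of the state.
- bot.read_state(): the state, without advancing time (a new reading comes with each control period).
- bot.read_camera(name): name is "side" or "top"; returns (picture, depth): 420x560x3 uint8, red, green, blue; 420x560 float32, m along the optical axis (not along the pixel's ray), 0 where there is no reading.
- bot.get_calibration(name): a dict with "fx", "fy", "cx", "cy" (pixels), "rvec" (rotation vector, rad) and "tvec" (3), from world to camera coordinates, as OpenCV has them. Camera axes: x right, y down, z forward; pixel columns grow to the right and rows downward; lengths in m; the calibration is good to about 2 mm. A picture is of the moment at which its call begins. get_calibration takes no time and is no camera call.
- bot.finish_job(): hands the job in, once; it reports no verdict.
The state is a dict: "time": time; "q": joint angles; "joint_vel": joint speeds; "joint_torque": joint torques, N m; "tool_pos": TCP position; "tcp_rot": TCP orientation; "wrist_force": force on the tool from outside, world axes, zero at the start; "torque": the same for the moment, N m; "width": opening from 0.0 (shut) to 1.0 (fully open).
Only numpy, scipy, OpenCV 4.12 (cv2) and the standard library are available. Lean on these libraries where they do the work, as an engineer would, in place of code of your own. Each camera call takes 0.05 s, during which the arm holds its last target.

TASK

The chaff tray has been emptied: slide it back into the chaff collector until it is fully home, then swing the door shut and push it, steadily and gently, until its spring latch clicks in and the door stays shut by itself. Don't slam the door or force it against its stop, and leave the bowls and the glass where they are.

Things in the scene. Friction and masses are not known exactly. Their poses are not given: they have to be found in the camera images.
- chaff_box: Fixed dark steel box under a cyclone (110 diameter, 330 high, axis 185 behind the front). Origin on the table, mid door opening, below the hinge line's plane. +x into the box, +y to the latch side, z up. Side cheeks at y = -122 and +122, from x = -30 to 260. Roof 158 high, from x = 40 back: the front is open from above.
- chaff_tray (a joint): Slide of the aluminium chaff tray, m: 0 = fully home against its back stop, growing as it comes out of the box (to -x of the box). Starts 50 to 90 mm out. About 2 N of friction; it stays where it is left.
- tray_pull (a point): Centre of the front face of the tray's steel pull, 123 above the table: an upright bar 90 wide (along the box's y), 22 high, 8 thick, mid tray. With the tray home this face is at x = 16 of the box, deeper than the shut door reaches, so closing the door cannot push the tray home. Axes as the box's.
- door (a joint): Door hinge, rad; grows as it opens (to -x of the box). Starts wide open, 1.30 to 1.60. A light spring (about 1 N at the free edge) swings it open again unless it is latched. At 0 the free edge is flush with the cheeks and the door makes 0.032 rad with the box's y; it latches up to 0.08 deeper, how deep is not measured: the strike bracket is slotted and set differently from box to box.
- door_hinge (a point): Point on the hinge line, 135 above the table, at x = 0, y = -110 of the box. Its axes turn with the door: +y along the door to its free edge 220 away, -x out of the outer face. The door is a steel pan 22 thick (its inner face on the hinge line), 14 to 158 above the table.
- push_spot (a point): Point on the door's outer face, 185 from the hinge line, 135 high, axes as door_hinge; face flat and clear from 104 to 158 high. Pushed here, the latch takes a rising 4 to 12 N, more if pushed fast; it clicks, the push falling by 3 N or more as the door jumps about 3 mm. A rubber buffer then gives 1 to 2 mm before a rigid stop. Over 18 N bends the door.
- latch (a point): Centre of the black latch housing on the door's outer face, 190 from the hinge line, 86 high: 50 wide, 32 high, 12 thick, with a brass thumb tab 12 proud of it. The sprung brass tongue sticks 9 out of the door's free edge here, its slope facing the box; it meets the strike lip about 17 mm before it is caught behind it.
- bowl_a: White cupping bowl, 96 across, 60 high, loose; origin at the centre of its underside. Not to be disturbed.
- bowl_b: White cupping bowl, 96 across, 60 high, loose; origin at the centre of its underside. Not to be disturbed.
- tumbler: Drinking glass, 74 across, 95 high, loose; origin at the centre of its underside. Not to be disturbed.

How it is judged:
By the outcome, as a careful person would: the job done as asked, in the order asked, and still so for the second after the job is handed in, with the robot touching nothing.
It also fails if it takes over 69 s, if anything falls off the work surface, if the arm or the gripper's body presses on something with over 40 N, if the wrist force passes 120 N, or if a joint passes its speed limit or range.

## Working session

There is one attempt and no reset: what is moved stays moved. The work goes in short steps, Python scripts to look and compute and a shell command to move; the robot and the scene stay as the last step left them, time stands still between calls to the robot, and variables do not carry over. Pictures are saved under pics/ and viewed, and the job is handed in when it is done.

```bash
ls; mkdir -p pics; python3 - <<'E'
from workcell import bot
import cv2,numpy as np
s=bot.read_state();print({k:np.round(v,3).tolist() for k,v in s.items()})
for n in("side","top"):
    p,d=bot.read_camera(n);cv2.imwrite(f"pics/{n}0.png",p[:,:,::-1]);np.savez(f"pics/{n}0.npz",p=p,d=d)
    print(n,bot.get_calibration(n),(d>0).mean())
E
```

```text
pics
{'time': 0.0, 'q': [-1.199, 0.265, 1.605, 0.0, 1.274, -0.037], 'joint_vel': [0.0, -0.001, 0.0, 0.001, -0.001, 0.0], 'joint_torque': [0.003, -51.511, -36.731, 0.0, 0.013, -0.0], 'tool_pos': [0.268, -0.619, 0.244], 'tcp_rot': [1.997, 0.416, -1.998], 'wrist_force': [-0.31, 0.241, 0.185], 'torque': [-0.035, 0.013, 0.025], 'width': 1.001}
side {'fx': 455.43972556165033, 'fy': 455.43972556165033, 'cx': 269.6063080597454, 'cy': 208.3427025313529, 'rvec': array([ 0.37440493, -2.74202219,  1.22285785]), 'tvec': array([0.59304081, 0.12135178, 0.90305339])} 0.9960374149659864
top {'fx': 435.4235431311644, 'fy': 435.4235431311644, 'cx': 277.56089435336105, 'cy': 214.74064390499427, 'rvec': array([ 2.19773268, -2.21705728,  0.0615598 ]), 'tvec': array([0.11096064, 0.60028213, 0.89599549])} 0.996062925170068
```

View pics/side0.png

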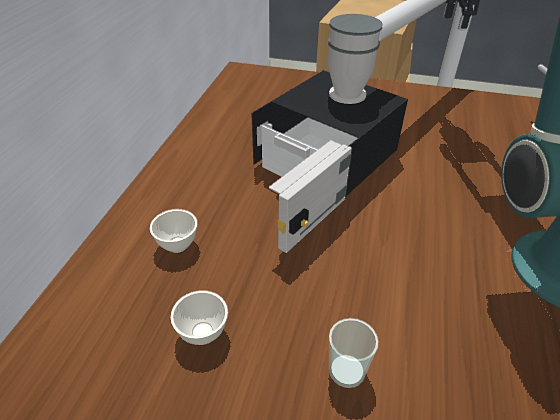

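View pics/top0.png

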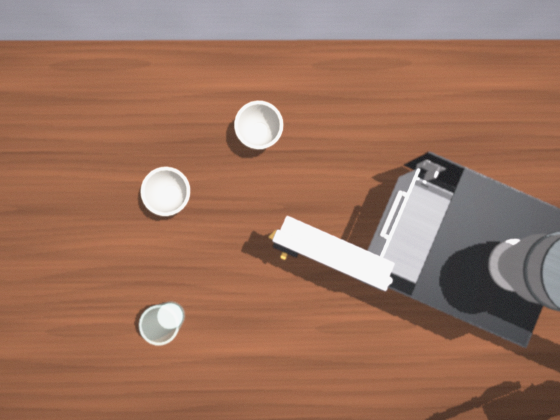

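The side view shows the box with its open door (latch housing at about (300,222)) and the tray pull at about (293,143). The top view shows the door's top edge from (283,235) to (390,275) and the tray pull at about (395,213). Both bowls and the glass are to the left.

```bash
cat > h.py <<'E'
import cv2,numpy as np
from workcell import bot
def pts(n,d):
    c=bot.get_calibration(n);R=cv2.Rodrigues(np.array(c['rvec']))[0];t=np.array(c['tvec']).ravel()
    v,u=np.mgrid[:d.shape[0],:d.shape[1]]
    P=np.stack([(u-c['cx'])/c['fx']*d,(v-c['cy'])/c['fy']*d,d],-1)
    return (P-t)@R
E
python3 - <<'E'
from h import *
f=np.load('pics/top0.npz');p,d=f['p'],f['d'];W=pts('top',d)
z=W[...,2];g=p.mean(2)
print('table z',np.median(z[300:,200:260]))
def rect(m,name):
    m=cv2.morphologyEx(m.astype(np.uint8),cv2.MORPH_OPEN,np.ones((3,3)))
    n,l,s,c=cv2.connectedComponentsWithStats(m)
    for i in range(1,n):
        if s[i,4]<40: continue
        q=W[l==i]; r=cv2.minAreaRect((q[:,:2]*1000).astype(np.float32))
        print(name,s[i,:5],'z',np.median(q[:,2]).round(4),'c',np.round(r[0],1),np.round(r[1],1),round(r[2],1),np.round(cv2.boxPoints(r)).tolist())
rect((abs(z-.158)<.008)&(g>130),'door')
rect((abs(z-.158)<.008)&(g<90),'roof')
rect((abs(z-.134)<.008)&(g>130),'pull')
rect((abs(z-.06)<.01)&(g>130),'bowl')
rect((abs(z-.095)<.006),'glass?')
for uv in [(395,213),(390,225),(403,195),(415,180),(410,250),(283,235),(392,270),(430,170)]: print(uv,np.round(W[uv[1],uv[0]],3),p[uv[1],uv[0]])
E
```

```text
table z -0.0006564791556435142
door [ 273  217  120   73 3414] z 0.1573 c [528.9   9.2] [216.6  50. ] 65.7 [[462.0, -79.0], [507.0, -100.0], [596.0, 98.0], [551.0, 118.0]]
door [490 238  29  52 475] z 0.1635 c [ 510.8 -283.7] [46.3 91.7] 77.0 [[461.0, -296.0], [550.0, -317.0], [561.0, -271.0], [471.0, -251.0]]
roof [ 439  241  104  106 5556] z 0.1573 c [ 446.  -262.8] [205.2 137.6] 33.3 [[323.0, -262.0], [398.0, -377.0], [570.0, -264.0], [494.0, -149.0]]
pull [380 190  30  50 311] z 0.1329 c [ 598. -104.] [19.7 97.6] 66.1 [[549.0, -93.0], [639.0, -133.0], [647.0, -115.0], [557.0, -75.0]]
bowl [257 101  21  13 103] z 0.0582 c [817.1 124.1] [46.4 11.4] 63.5 [[802.0, 106.0], [812.0, 101.0], [833.0, 142.0], [822.0, 147.0]]
bowl [235 102  21  37 175] z 0.0582 c [792.7 175.1] [26.2 78.7] 67.7 [[751.0, 178.0], [824.0, 148.0], [834.0, 172.0], [761.0, 202.0]]
bowl [277 115   5  19  64] z 0.0577 c [780.7 101.1] [37.1  7.6] 2.8 [[762.0, 104.0], [762.0, 96.0], [799.0, 98.0], [799.0, 106.0]]
bowl [141 167  48  48 413] z 0.0581 c [653.  334.4] [79.9 93.9] 56.1 [[592.0, 327.0], [670.0, 275.0], [714.0, 341.0], [636.0, 394.0]]
bowl [146 316  18  23 123] z 0.0614 c [380.1 350.6] [52.3 15. ] 36.2 [[355.0, 341.0], [363.0, 329.0], [406.0, 360.0], [397.0, 372.0]]
glass? [139 323  12  19  68] z 0.0932 c [379.8 359.4] [38.9  9.3] 26.4 [[360.0, 355.0], [364.0, 347.0], [399.0, 364.0], [395.0, 372.0]]
(395, 213) [ 0.598 -0.111  0.113] [149 148 152]
(390, 225) [ 0.576 -0.102  0.11 ] [148 147 150]
(403, 195) [ 0.63  -0.121  0.131] [239 237 238]
(415, 180) [ 0.666 -0.168  0.059] [236 236 238]
(410, 250) [ 0.525 -0.169  0.015] [215 213 217]
(283, 235) [0.56  0.099 0.158] [247 247 247]
(392, 270) [ 0.485 -0.13   0.018] [228 227 229]
(430, 170) [ 0.683 -0.192  0.078] [128 125 125]
```

```bash
python3 - <<'E'
import cv2
for n,(x,y,w,h) in {'side':(230,90,200,150),'top':(260,130,200,170)}.items():
    a=cv2.imread(f'pics/{n}0.png')[y:y+h,x:x+w];cv2.imwrite(f'pics/{n}0c.png',cv2.resize(a,None,fx=3.5,fy=3.5,interpolation=2))
E
```

```text
(no output)
```

View pics/side0c.png

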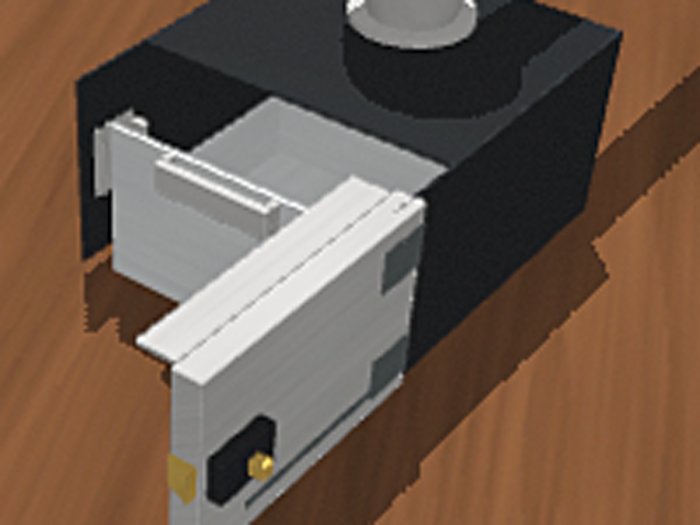

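View pics/top0c.png

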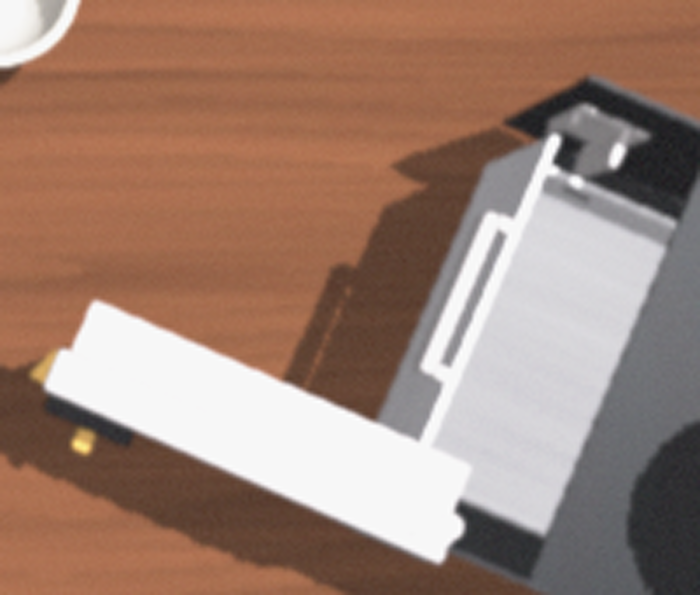

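The side crop shows the door's outer face, with the latch and brass tab facing the robot, and the open-topped tray with its pull. The top crop shows the pull bar and the door's top with an inward flange. Next I'll get precise frames.

```bash
cat >> h.py <<'E'
def Wn(n,f): 
    a=np.load(f);return a['p'],pts(n,a['d'])
E
python3 - <<'E'
from h import *
p,W=Wn('top','pics/top0.npz');g=p.mean(2);z=W[...,2]
a=np.arctan2(-.406,.914)
def tob(P,o,a):
    ex=np.array([np.sin(a),-np.cos(a)]);ey=np.array([np.cos(a),np.sin(a)])
    return np.stack([(P[...,:2]-o)@ex,(P[...,:2]-o)@ey,P[...,2]],-1)
o=np.array([.56,-.10])
for it in range(3):
    B=tob(W,o,a)
    roof=(abs(z-.158)<.005)&(g<100)
    roof=cv2.morphologyEx(roof.astype(np.uint8),cv2.MORPH_OPEN,np.ones((3,3)))>0
    q=B[roof]
    # front edge: bins in y, min x (roof); side edges: bins in x
    F=[];L=[];R=[]
    for y in np.arange(-.10,.10,.006):
        s=q[abs(q[:,1]-y-0)<.003]
        if len(s)>8: F.append((y,np.sort(s[:,0])[1]))
    xm=np.median([f[1] for f in F])
    for x in np.arange(xm+.01,xm+.2,.006):
        s=q[abs(q[:,0]-x)<.003]
        if len(s)>8: L.append((x,np.sort(s[:,1])[1]));R.append((x,np.sort(s[:,1])[-2]))
    F,L,R=map(np.array,(F,L,R))
    def rob(A):
        m=np.ones(len(A),bool)
        for _ in range(4):
            c=np.polyfit(A[m,0],A[m,1],1);r=abs(A[:,1]-np.polyval(c,A[:,0]));m=r<max(.0025,2*np.median(r[m]))
        return c,m.sum(),r[m].std()
    for nme,A in(('F',F),('L',L),('R',R)): print(it,nme,len(A),rob(A))
    cf,cl,cr=rob(F)[0],rob(L)[0],rob(R)[0]
    # front: x = cf0*y+cf1
    da=-cf[0]
    print('yaw',np.degrees(a),'slopes',cf[0],cl[0],cr[0])
    ex=np.array([np.sin(a),-np.cos(a)]);ey=np.array([np.cos(a),np.sin(a)])
    yl=np.polyval(cl,xm+.05);yr=np.polyval(cr,xm+.05);print('width',yr-yl,'xf',cf[1])
    o=o+ex*(np.polyval(cf,(yl+yr)/2)-.04)+ey*(yl+yr)/2
    sl=[-cf[0],cl[0],cr[0]]
    a+=np.median(sl)   # check sign by convergence
print('origin',o,'yaw',np.degrees(a))
B=tob(W,o,a)
pull=(abs(z-.134)<.006)&(g>180);q=B[pull];q=q[(abs(q[:,1])<.07)];print('pull x',np.percentile(q[:,0],[1,5,50,95,99]),'y',np.percentile(q[:,1],[1,99]))
dm=(abs(z-.158)<.006)&(g>180);q=B[dm];q=q[q[:,0]<.04];r=cv2.minAreaRect((q[:,:2]*1000).astype(np.float32));print('door rect',r,cv2.boxPoints(r).round(1).tolist())
hi=z>.2;print('cyc z',np.percentile(z[hi],[50,90,99]),'center',np.median(B[hi],0))
np.savez('box.npz',o=o,a=a)
E
```

```text
0 F 26 (array([0.48146584, 0.106753  ]), np.int64(20), np.float64(0.0028301328683437827))
0 L 30 (array([-0.00410622, -0.09061356]), np.int64(30), np.float64(0.00021484048685519746))
0 R 30 (array([-0.34034964,  0.0698661 ]), np.int64(20), np.float64(0.004832631710449077))
yaw -23.95085531392322 slopes 0.4814658361956367 -0.004106221426385442 -0.3403496430483201
width 0.1106437556596705 xf 0.10675299537686331
1 F 24 (array([0.06780631, 0.03746391]), np.int64(19), np.float64(0.0018025736970236539))
1 L 32 (array([ 0.348265  , -0.05798878]), np.int64(32), np.float64(0.00021978071494336762))
1 R 32 (array([-0.12779366,  0.10868   ]), np.int64(22), np.float64(0.006030313524746156))
yaw -43.451453419376044 slopes 0.0678063096561612 0.34826499702228536 -0.12779365658149755
width 0.12359781650685338 xf 0.03746390773609778
2 F 30 (array([0.05660639, 0.04359729]), np.int64(28), np.float64(0.003739490081014266))
2 L 31 (array([ 0.42356276, -0.09549961]), np.int64(31), np.float64(0.0003211871198515411))
2 R 31 (array([-0.10706436,  0.08138343]), np.int64(23), np.float64(0.006615955033264386))
yaw -47.33646878703124 slopes 0.056606394522463244 0.4235627645017667 -0.10706435646733042
width 0.12700996222987265 xf 0.04359729026083921
origin [ 0.53517243 -0.16330753] yaw -50.57977628662084
pull x [-0.11357639 -0.10940473 -0.08653904 -0.05298522 -0.04696565] y [-0.06703236  0.06745849]
door rect ((-104.73118591308594, -137.2237548828125), (216.64096069335938, 50.04717254638672), 26.233179092407227) [[-213.0, -162.6999969482422], [-190.8000030517578, -207.60000610351562], [3.5, -111.80000305175781], [-18.600000381469727, -66.9000015258789]]
cyc z [0.31016769 0.91849802 0.91849802] center [0.06932225 0.04615764 0.31016769]
```

```bash
python3 - <<'E'
from h import *
p,W=Wn('top','pics/top0.npz');g=p.mean(2);z=W[...,2]
roof=(abs(z-.157)<.006)&(g<140)
n,l,s,c=cv2.connectedComponentsWithStats(cv2.morphologyEx(roof.astype(np.uint8),cv2.MORPH_OPEN,np.ones((3,3))))
m=(l==1+np.argmax(s[1:,4]))
a=np.radians(-24.2);o=np.array([.56,-.10])
ex=np.array([np.sin(a),-np.cos(a)]);ey=np.array([np.cos(a),np.sin(a)])
B=np.stack([(W[...,:2]-o)@ex,(W[...,:2]-o)@ey,z],-1);q=B[m]
print(m.sum(),s[1:].tolist(),'x',np.percentile(q[:,0],[0,1,50,99,100]),'y',np.percentile(q[:,1],[0,1,50,99,100]))
for y in np.arange(-.1,.16,.02):
    t=np.sort(q[abs(q[:,1]-y)<.004,0]);print('F',round(y,3),len(t),t[:3].round(4))
for x in np.arange(0,.3,.03):
    t=np.sort(q[abs(q[:,0]-x)<.004,1]);print('S',round(x,3),len(t),t[:2].round(4),t[-2:].round(4))
im=p[:,:,::-1].copy();im[m]=(0,0,255);cv2.imwrite('pics/mask.png',im)
E
```

```text
13453 [[430, 152, 3, 3, 9], [441, 157, 3, 3, 9], [446, 159, 7, 5, 23], [411, 164, 149, 183, 13453]] x [0.05041594 0.06574174 0.14826314 0.27993581 0.28558627] y [-0.09142661 -0.08952487  0.01353309  0.1556404   0.15891094]
F -0.1 0 []
F -0.08 580 [0.0649 0.0651 0.0651]
F -0.06 573 [0.0651 0.0654 0.0659]
F -0.04 576 [0.0644 0.0652 0.0652]
F -0.02 572 [0.0648 0.0652 0.0653]
F 0.0 306 [0.0642 0.065  0.0653]
F 0.02 271 [0.0651 0.0651 0.0655]
F 0.04 264 [0.0659 0.066  0.0661]
F 0.06 290 [0.0653 0.0654 0.0657]
F 0.08 349 [0.0646 0.0646 0.0648]
F 0.1 416 [0.0645 0.0647 0.0649]
F 0.12 502 [0.0645 0.0649 0.0649]
F 0.14 492 [0.0645 0.0646 0.0649]
S 0.0 0 [] []
S 0.03 0 [] []
S 0.06 17 [-0.0066  0.1447] [0.1581 0.1589]
S 0.09 637 [-0.0912 -0.0907] [0.1555 0.1558]
S 0.12 645 [-0.0914 -0.0912] [0.1574 0.1577]
S 0.15 656 [-0.0913 -0.0912] [0.1576 0.1587]
S 0.18 484 [-0.0913 -0.0911] [0.1581 0.1585]
S 0.21 393 [-0.0913 -0.0911] [0.1583 0.1584]
S 0.24 347 [-0.0912 -0.091 ] [0.1576 0.1582]
S 0.27 213 [-0.0912 -0.091 ] [-0.0127 -0.0121]
```

View pics/mask.png

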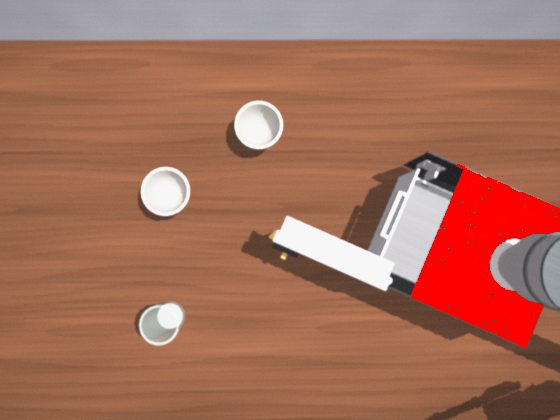

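The mask covers the whole roof, and its front edge is straight within 1 mm at yaw -24.2°, so the box frame is good.

```bash
cat >> h.py <<'E'
A=np.radians(-24.2);EX=np.array([np.sin(A),-np.cos(A)]);EY=np.array([np.cos(A),np.sin(A)])
O=np.array([.56,-.10])+.0248*EX+.0335*EY
def tob(P): 
    P=np.asarray(P);return np.stack([(P[...,:2]-O)@EX,(P[...,:2]-O)@EY,P[...,2]],-1)
def tow(x,y,z): return np.r_[O+x*EX+y*EY,z]
E
python3 - <<'E'
from h import *
p,W=Wn('top','pics/top0.npz');g=p.mean(2);z=W[...,2];B=tob(W)
print('O',O)
pull=(abs(z-.133)<.004)&(g>180);q=B[pull];q=q[(abs(q[:,1])<.07)];
for y in (-.03,-.02,0,.02,.03): t=np.sort(q[abs(q[:,1]-y)<.003,0]);print('pull',y,t[:3],t[-2:])
print(np.percentile(q[:,1],[1,99]))
dm=(abs(z-.158)<.006)&(g>180);q=B[dm];q=q[q[:,0]<.04];r=cv2.minAreaRect((q[:,:2]*1000).astype(np.float32));print('door',r,cv2.boxPoints(r).round(1).tolist())
hi=(z>.2)&(z<.6);q=B[hi];print('cyc z',np.percentile(q[:,2],[50,90,99,100]),np.percentile(q[:,:2],[1,99],axis=0))
# latch brass, bowls
p2,W2=Wn('side','pics/side0.npz');B2=tob(W2);print('latch',B2[222,298],B2[222,303],'pull side',B2[145,290],'door face',B2[200,310],B2[180,330])
print('side roof z',B2[95,320])
f=(abs(B2[...,0]+.1)<.09)&(abs(B2[...,1]+.13)<.06)&(abs(B2[...,2]-.12)<.03)&(p2.mean(2)>120)&(p2.mean(2)<235)
q=B2[f];c=np.polyfit(q[:,0],q[:,1],1);print('doorface line y=',c,np.percentile(q[:,0],[1,99]),(q[:,1]-np.polyval(c,q[:,0])).std())
s=bot.read_state();R=cv2.Rodrigues(np.array(s['tcp_rot']))[0];print(R.round(3));print('tcp box',tob(np.array(s['tool_pos'])))
for n in ('bowl',):pass
print('ex in tool',R.T@np.r_[EX,0],'ey in tool',R.T@np.r_[EY,0])
for nme,w in (('bowlA',(.653,.334,0)),('bowlB',(.80,.135,0)),('glass',(.38,.355,0))): print(nme,tob(np.array(w)))
E
```

```text
O [ 0.58038993 -0.136353  ]
pull -0.03 [-0.04589692 -0.04503927 -0.0446916 ] [-0.02739386 -0.02700729]
pull -0.02 [-0.04492592 -0.0444099  -0.04383938] [-0.02757696 -0.02726512]
pull 0 [-0.04610759 -0.04500862 -0.04482671] [-0.02783062 -0.02735752]
pull 0.02 [-0.04572064 -0.04520069 -0.04511179] [-0.02766557 -0.02737177]
pull 0.03 [-0.04587176 -0.04535721 -0.04507428] [-0.02799085 -0.02726673]
[-0.06718991  0.06608203]
door ((-111.6750259399414, -106.5949478149414), (50.04717254638672, 216.6409454345703), 89.85340881347656) [[-220.10000610351562, -131.3000030517578], [-3.4000000953674316, -131.89999389648438], [-3.299999952316284, -81.80000305175781], [-219.89999389648438, -81.30000305175781]]
cyc z [0.29458528 0.33158123 0.33302156 0.33580701] [[ 0.12757072 -0.05564299]
 [ 0.18329218  0.04341388]]
latch [-0.19814123 -0.14467699  0.09163482] [-0.19390832 -0.15338003  0.09380772] pull side [-0.04563223 -0.00494574  0.12935021] door face [-0.14506956 -0.13350467  0.10603278] [-0.07571    -0.13315333  0.1139434 ]
side roof z [0.13848799 0.04653658 0.15773165]
doorface line y= [ 0.00016785 -0.1329483 ] [-0.18809281 -0.01500667] 0.0011383222433925502
[[-0.001  0.397 -0.918]
 [ 0.002 -0.918 -0.397]
 [-1.    -0.002 -0.   ]]
tcp box [ 0.56805668 -0.08712467  0.24406546]
ex in tool [-0.00145368  0.67401874  0.73871281] ey in tool [-0.00148275  0.73871133 -0.67402031]
bowlA [-0.45878297 -0.12657943  0.        ]
bowlB [-0.33752976  0.08907691  0.        ]
glass [-0.36602851 -0.3841966   0.        ]
```

```bash
python3 -m creep '[{"grip":0,"dp":[-4,0,0],"rotation":[-0.12,0,0]},{"grip":0,"dp":[-8,0,0],"rotation":[-0.24,0,0]},{"grip":0,"dp":[-12,0,0],"rotation":[-0.36,0,0]},{"grip":0,"dp":[-15.5,0,0],"rotation":[-0.48,0,0]},{"grip":0,"dp":[-15.5,0,0],"rotation":[-0.6,0,0]}]' 30
python3 -m creep '[{"grip":0,"dp":[0,0,0],"rotation":[-0.12,0,0]},{"grip":0,"dp":[0,0,0],"rotation":[-0.14,0,0]}]'
cat > st.py <<'E'
from h import *
s=bot.read_state();R=cv2.Rodrigues(np.array(s['tcp_rot']))[0]
print('t',round(s['time'],2),'box',(tob(np.array(s['tool_pos']))*1000).round(1),'ex_t',(R.T@np.r_[EX,0]).round(3),'w',round(float(s['width']),2),'F box',np.round([np.r_[EX,0]@s['wrist_force'],np.r_[EY,0]@s['wrist_force'],s['wrist_force'][2]],2),'q',np.round(s['q'],2))
E
python3 st.py
```

```text
time: 0.52
tool_pos: [0.2693, -0.6217, 0.4107]
tcp_rot: [1.6, 0.877, -1.604]
wrist_force: [-0.6, -0.0, 2.2]
width: 0.3
time: 0.68
tool_pos: [0.2684, -0.6195, 0.4011]
tcp_rot: [1.51, 0.98, -1.51]
wrist_force: [-0.8, 0.4, -0.4]
width: 0.004
t 0.68 box [568.6 -86.5 401.1] ex_t [ 0.001 -0.004  1.   ] w 0.0 F box [-0.06 -0.86 -0.37] q [-1.2   0.21  1.39  0.    1.54 -0.78]
```

```bash
python3 -m creep '[{"grip":0,"dp":[0,0.5,-4],"rotation":[0,0,0]},{"grip":0,"dp":[0,1,-8],"rotation":[0,0,0]},{"grip":0,"dp":[0,1.5,-12],"rotation":[0,0,0]},{"grip":0,"dp":[0,2,-16],"rotation":[0,0,0]},{"grip":0,"dp":[0,2.5,-20],"rotation":[0,0,0]}]'
python3 -m creep '[{"grip":0,"dp":[0,0.5,-4],"rotation":[0,0,0]},{"grip":0,"dp":[0,1,-8],"rotation":[0,0,0]},{"grip":0,"dp":[0,1.5,-12],"rotation":[0,0,0]},{"grip":0,"dp":[0,2,-16],"rotation":[0,0,0]},{"grip":0,"dp":[0,2.5,-20],"rotation":[0,0,0]}]'
python3 st.py
python3 -m creep '[{"grip":0,"dp":[0,0.5,-4],"rotation":[0,0,0]},{"grip":0,"dp":[0,1,-8],"rotation":[0,0,0]},{"grip":0,"dp":[0,1.5,-12],"rotation":[0,0,0]},{"grip":0,"dp":[0,2,-16],"rotation":[0,0,0]},{"grip":0,"dp":[0,2.5,-20],"rotation":[0,0,0]}]'
python3 -m creep '[{"grip":0,"dp":[0,0.5,-4],"rotation":[0,0,0]},{"grip":0,"dp":[0,1,-7],"rotation":[0,0,0]},{"grip":0,"dp":[0,1.1,-7.8],"rotation":[0,0,0]},{"grip":0,"dp":[0,1.1,-7.8],"rotation":[0,0,0]}]'
python3 st.py
```

```text
time: 1.1
tool_pos: [0.3732, -0.4452, 0.3987]
tcp_rot: [1.516, 0.98, -1.516]
wrist_force: [-0.2, -0.6, 0.9]
width: 0.002
time: 1.52
tool_pos: [0.478, -0.2729, 0.3991]
tcp_rot: [1.515, 0.979, -1.516]
wrist_force: [-0.4, 0.0, 0.2]
width: -0.003
t 1.52 box [166.5 -37.5 399.1] ex_t [-0.     0.003  1.   ] w -0.0 F box [ 0.16 -0.41  0.17] q [-0.56 -0.03  1.65  0.    1.52 -0.14]
time: 1.93
tool_pos: [0.5827, -0.1007, 0.399]
tcp_rot: [1.514, 0.979, -1.516]
wrist_force: [0.9, -0.3, -0.3]
width: 0.002
time: 2.27
tool_pos: [0.6249, -0.0338, 0.3983]
tcp_rot: [1.51, 0.982, -1.514]
wrist_force: [0.3, -1.1, 0.0]
width: 0.004
t 2.27 box [-111.8   -1.5  398.3] ex_t [ 0.001 -0.002  1.   ] w 0.0 F box [0.89 0.68 0.02] q [-0.09  0.12  1.5   0.    1.53  0.33]
```

```bash
python3 -m creep '[{"grip":0,"dp":[4,0,0],"rotation":[0,0,0]},{"grip":0,"dp":[8,0,0],"rotation":[0,0,0]},{"grip":0,"dp":[12,0,0],"rotation":[0,0,0]},{"grip":0,"dp":[16,0,0],"rotation":[0,0,0]},{"grip":0,"dp":[20,0,0],"rotation":[0,0,0]}]'
python3 -m creep '[{"grip":0,"dp":[3.5,0,0],"rotation":[0,0,0]},{"grip":0,"dp":[6,0,0],"rotation":[0,0,0]},{"grip":0,"dp":[7,0,0],"rotation":[0,0,0]},{"grip":0,"dp":[7,0,2],"rotation":[0,0,0]},{"grip":0,"dp":[7,0,4],"rotation":[0,0,0]}]'
python3 st.py
python3 - <<'E'
from h import *
for n in("side","top"):
    p,d=bot.read_camera(n);cv2.imwrite(f"pics/{n}1.png",cv2.resize(p[60:300,200:480,::-1],None,fx=2.5,fy=2.5))
E
```

```text
time: 2.68
tool_pos: [0.6231, -0.0379, 0.1984]
tcp_rot: [1.514, 0.977, -1.516]
wrist_force: [0.4, -0.6, -0.5]
width: 0.001
time: 3.1
tool_pos: [0.607, -0.0735, 0.1294]
tcp_rot: [1.512, 0.98, -1.515]
wrist_force: [0.8, -0.2, -0.6]
width: 0.0
t 3.1 box [-68.3  -1.5 129.4] ex_t [ 0.001 -0.     1.   ] w 0.0 F box [-0.12  0.78 -0.58] q [-0.16  0.24  1.86 -0.    1.05  0.26]
```

View pics/side1.png

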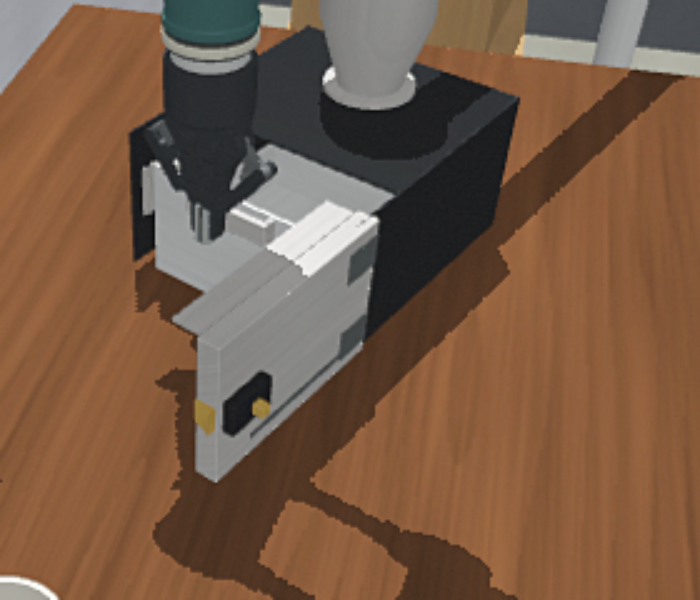

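View pics/top1.png

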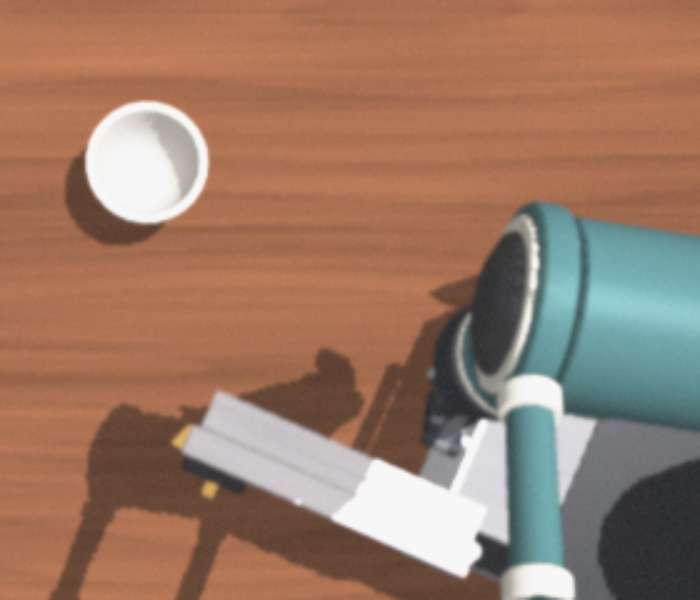

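The fingers (side view at about (205,235)) stand just in front of the pull, and the door is undisturbed. Now I'll push the tray in.

```bash
python3 -m creep '[{"grip":0,"dp":[0,0,0.8],"rotation":[0,0,0]},{"grip":0,"dp":[0,0,1.6],"rotation":[0,0,0]},{"grip":0,"dp":[0,0,2.4],"rotation":[0,0,0]},{"grip":0,"dp":[0,0,3.2],"rotation":[0,0,0]},{"grip":0,"dp":[0,0,4],"rotation":[0,0,0]}]';python3 st.py
python3 -m creep '[{"grip":0,"dp":[0,0,0.6],"rotation":[0,0,0]},{"grip":0,"dp":[0,0,1.2],"rotation":[0,0,0]},{"grip":0,"dp":[0,0,1.8],"rotation":[0,0,0]},{"grip":0,"dp":[0,0,2.2],"rotation":[0,0,0]},{"grip":0,"dp":[0,0,2.4],"rotation":[0,0,0]}]';python3 st.py
```

```text
time: 3.62
tool_pos: [0.5923, -0.1094, 0.1312]
tcp_rot: [1.514, 0.978, -1.511]
wrist_force: [1.7, 2.1, 1.8]
width: 0.0
t 3.62 box [-29.4  -0.2 131.2] ex_t [-0.001 -0.001  1.   ] w 0.0 F box [-2.66  0.72  1.82] q [-0.22  0.22  1.88  0.    1.04  0.2 ]
time: 4.03
tool_pos: [0.5815, -0.1316, 0.1301]
tcp_rot: [1.513, 0.979, -1.513]
wrist_force: [2.6, 1.0, 1.6]
width: -0.001
t 4.03 box [ -4.8  -0.9 130.1] ex_t [0. 0. 1.] w -0.0 F box [-1.99  1.91  1.56] q [-0.26  0.21  1.89 -0.    1.04  0.16]
```

```bash
python3 -m creep '[{"grip":0,"dp":[0,0,0.2],"rotation":[0,0,0]},{"grip":0,"dp":[0,0,0.4],"rotation":[0,0,0]},{"grip":0,"dp":[0,0,0.5],"rotation":[0,0,0]}]';python3 st.py
python3 -m creep '[{"grip":0,"dp":[0,0,0.1],"rotation":[0,0,0]},{"grip":0,"dp":[0,0,0.2],"rotation":[0,0,0]},{"grip":0,"dp":[0,0,0.3],"rotation":[0,0,0]}]';python3 st.py
python3 -m creep '[{"grip":0,"dp":[0,0,0.1],"rotation":[0,0,0]},{"grip":0,"dp":[0,0,0.2],"rotation":[0,0,0]}]';python3 st.py
```

```text
time: 4.28
tool_pos: [0.5797, -0.1356, 0.1301]
tcp_rot: [1.513, 0.979, -1.513]
wrist_force: [2.3, 2.2, 0.2]
width: -0.001
t 4.28 box [ -0.4  -0.9 130.1] ex_t [ 0.    -0.001  1.   ] w -0.0 F box [-2.89  1.17  0.17] q [-0.27  0.21  1.89 -0.    1.04  0.15]
time: 4.53
tool_pos: [0.5785, -0.1382, 0.1301]
tcp_rot: [1.513, 0.979, -1.513]
wrist_force: [1.3, 1.1, -0.5]
width: -0.0
t 4.53 box [  2.4  -0.9 130.1] ex_t [-0.    -0.001  1.   ] w -0.0 F box [-1.53  0.75 -0.54] q [-0.28  0.21  1.89  0.    1.04  0.15]
time: 4.7
tool_pos: [0.5777, -0.14, 0.1302]
tcp_rot: [1.513, 0.979, -1.513]
wrist_force: [2.7, -0.1, -0.6]
width: 0.002
t 4.7 box [  4.5  -0.9 130.2] ex_t [-0.    -0.001  1.   ] w 0.0 F box [-1.03  2.49 -0.63] q [-0.28  0.21  1.89  0.    1.04  0.14]
```

Force noise is about 1 N, and there is no stop yet. I'll continue in 1 mm steps.

```bash
for i in 1; do python3 -m creep '[{"grip":0,"dp":[0,0,0.1],"rotation":[0,0,0]},{"grip":0,"dp":[0,0,0.2],"rotation":[0,0,0]}]';python3 st.py; done
python3 -m creep '[{"grip":0,"dp":[0,0,0.1],"rotation":[0,0,0]},{"grip":0,"dp":[0,0,0.1],"rotation":[0,0,0]}]';python3 st.py
```

```text
time: 4.87
tool_pos: [0.5771, -0.1415, 0.1302]
tcp_rot: [1.514, 0.98, -1.513]
wrist_force: [4.0, 5.6, -0.3]
width: 0.001
t 4.87 box [  6.   -0.9 130.2] ex_t [-0.001 -0.     1.   ] w 0.0 F box [-6.72  1.38 -0.35] q [-0.28  0.21  1.89  0.    1.04  0.14]
time: 5.03
tool_pos: [0.5771, -0.1415, 0.1302]
tcp_rot: [1.516, 0.98, -1.512]
wrist_force: [4.1, 6.2, -1.6]
width: 0.003
t 5.03 box [  6.1  -0.9 130.2] ex_t [-0.003  0.     1.   ] w 0.0 F box [-7.36  1.15 -1.63] q [-0.28  0.21  1.89  0.    1.04  0.14]
```

```bash
python3 -m creep '[{"grip":0,"dp":[0,0,0.1],"rotation":[0,0,0]},{"grip":0,"dp":[0,0,0.15],"rotation":[0,0,0]}]';python3 st.py
```

```text
time: 5.2
tool_pos: [0.577, -0.1416, 0.1302]
tcp_rot: [1.518, 0.981, -1.51]
wrist_force: [6.5, 12.4, -1.4]
width: 0.0
t 5.2 box [  6.2  -0.9 130.2] ex_t [-0.005  0.001  1.   ] w 0.0 F box [-13.95   0.86  -1.44] q [-0.29  0.21  1.89  0.01  1.04  0.13]
```

The tray is against its stop: position stalled at 6.1–6.2 mm (expected about 5) while the force rose from 2 to 14 N. Next I'll back off, lift over, and go to the outer side of the door.

```bash
python3 -m creep '[{"grip":0,"dp":[0,0,-2],"rotation":[0,0,0]},{"grip":0,"dp":[0,0,-5],"rotation":[0,0,0]},{"grip":0,"dp":[-3,0,-5],"rotation":[0,0,0]},{"grip":0,"dp":[-7,0,-5],"rotation":[0,0,0]},{"grip":0,"dp":[-11,0,-5],"rotation":[0,0,0]}]'
python3 -m creep '[{"grip":0,"dp":[-3,-1,-2],"rotation":[0,0,0]},{"grip":0,"dp":[-3,-4,-5],"rotation":[0,0,0]},{"grip":0,"dp":[-3,-7,-8],"rotation":[0,0,0]},{"grip":0,"dp":[-3,-10,-10.5],"rotation":[0,0,0]},{"grip":0,"dp":[-3,-13,-13],"rotation":[0,0,0]}]'
python3 -m creep '[{"grip":0,"dp":[0,-2,-1],"rotation":[0,0,0]},{"grip":0,"dp":[0,-4.2,-1.5],"rotation":[0,0,0]},{"grip":0,"dp":[0,-4.2,-1.5],"rotation":[0,0,0]}]';python3 st.py
python3 - <<'E'
from h import *
p,d=bot.read_camera("side");cv2.imwrite("pics/side2.png",p[:,:,::-1])
p,d=bot.read_camera("top");cv2.imwrite("pics/top2.png",p[:,:,::-1])
W=pts('top',d);g=p.mean(2);z=W[...,2];B=tob(W)
q=B[(abs(z-.133)<.004)&(g>150)&(abs(B[...,1])<.035)&(abs(B[...,0])<.06)];print(len(q),np.percentile(q[:,0],[1,5,50,95]) if len(q) else '')
E
```

```text
time: 5.62
tool_pos: [0.5944, -0.0982, 0.2391]
tcp_rot: [1.508, 0.983, -1.518]
wrist_force: [0.7, 0.7, -0.2]
width: 0.001
time: 6.03
tool_pos: [0.5297, 0.074, 0.2702]
tcp_rot: [1.512, 0.978, -1.514]
wrist_force: [0.2, 1.3, 0.1]
width: 0.001
time: 6.28
tool_pos: [0.4955, 0.1059, 0.2698]
tcp_rot: [1.509, 0.983, -1.514]
wrist_force: [0.3, -0.2, -0.2]
width: 0.0
t 6.28 box [-186.2 -176.7  269.8] ex_t [ 0.002 -0.003  1.   ] w 0.0 F box [ 0.05  0.33 -0.24] q [ 0.16 -0.07  1.92  0.    1.29  0.58]
280 [0.01564645 0.0160283  0.02135467 0.03406982]
```

View pics/side2.png

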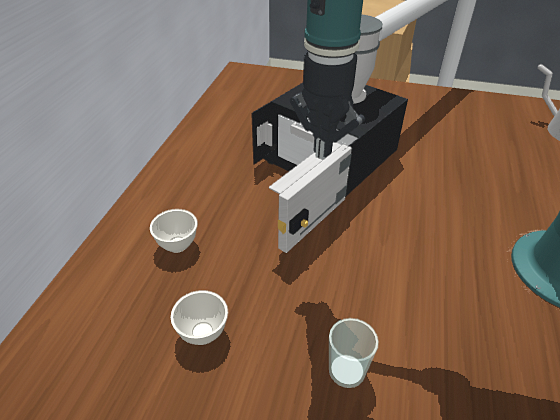

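View pics/top2.png

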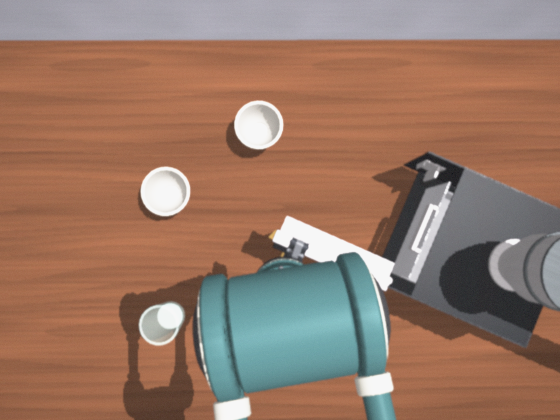

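The pull face now sits at x ≈ 15.6–16 mm, which agrees with the tray being home (tray flush inside in the top view, about (425,230)). The gripper is above the outer side of the door at about (298,248). Lowering beside the door.

```bash
python3 -m creep '[{"grip":0,"dp":[3.5,0,0],"rotation":[0,0,0]},{"grip":0,"dp":[7,0,0],"rotation":[0,0,0]},{"grip":0,"dp":[10.5,0,0],"rotation":[0,0,0]},{"grip":0,"dp":[13.2,0,0],"rotation":[0,0,0]},{"grip":0,"dp":[13.2,0.5,0],"rotation":[0,0,0]}]';python3 st.py
python3 - <<'E'
import numpy as np
# finger (half 14.5 in y, 11 in x) contacting outer face; contact point kept ~185 along door
h=np.array([0,-110.])
for th in np.arange(1.54,-.01,-.1):
    phi=th+.032; u=np.array([-np.sin(phi),np.cos(phi)]); n=np.array([-np.cos(phi),-np.sin(phi)]) # outward
    c=h+180*u+22*n
    # finger centre such that support of rect toward -n touches face: centre c+n*s, s=support
    s=14.5*abs(n[1])+11*abs(n[0]); print(round(th,2),(c+n*s).round(1))
E
```

```text
time: 6.8
tool_pos: [0.4983, 0.1002, 0.1315]
tcp_rot: [1.504, 0.984, -1.526]
wrist_force: [-0.6, 0.3, -1.2]
width: 0.0
t 6.8 box [-182.1 -171.9  131.5] ex_t [0.008 0.001 1.   ] w 0.0 F box [-0.08 -0.64 -1.24] q [ 0.15  0.06  2.06 -0.    1.03  0.57]
1.54 [-180.  -146.7]
1.44 [-182.8 -129.6]
1.34 [-184.  -112.1]
1.24 [-183.5  -94.4]
1.14 [-181.3  -76.6]
1.04 [-177.2  -59. ]
0.94 [-171.3  -41.7]
0.84 [-163.7  -25. ]
0.74 [-154.2   -8.9]
0.64 [-143.1    6.2]
0.54 [-130.3   20.2]
0.44 [-116.    32.9]
0.34 [-100.4   44.1]
0.24 [-83.5  53.6]
0.14 [-65.6  61.3]
0.04 [-46.9  67.1]
```

```bash
python3 -m creep '[{"grip":0,"dp":[-0.4,0.8,0],"rotation":[0,0,0]},{"grip":0,"dp":[-0.6,1.5,0],"rotation":[0,0,0]},{"grip":0,"dp":[-0.6,2.1,0],"rotation":[0,0,0]},{"grip":0,"dp":[-0.6,2.7,0],"rotation":[0,0,0]},{"grip":0,"dp":[-0.6,3.4,0],"rotation":[0,0,0]}]';python3 st.py
python3 -m creep '[{"grip":0,"dp":[0,0.9,0],"rotation":[0,0,0]},{"grip":0,"dp":[0,1.8,-0.1],"rotation":[0,0,0]},{"grip":0,"dp":[0,2.7,-0.1],"rotation":[0,0,0]},{"grip":0,"dp":[0,3.6,-0.1],"rotation":[0,0,0]},{"grip":0,"dp":[0,4.5,-0.1],"rotation":[0,0,0]}]';python3 st.py
python3 - <<'E'
from h import *
p,d=bot.read_camera("side");cv2.imwrite("pics/side3.png",p[:,:,::-1])
E
```

```text
time: 7.22
tool_pos: [0.5366, 0.088, 0.1465]
tcp_rot: [1.516, 0.977, -1.51]
wrist_force: [-1.1, 0.0, 0.1]
width: -0.001
t 7.22 box [-186.7 -131.9  146.5] ex_t [-0.002 -0.     1.   ] w -0.0 F box [ 0.41 -1.03  0.07] q [0.12 0.1  1.99 0.   1.05 0.54]
time: 7.63
tool_pos: [0.5766, 0.0703, 0.1441]
tcp_rot: [1.512, 0.979, -1.513]
wrist_force: [-0.7, 0.4, -0.4]
width: -0.001
t 7.63 box [-186.9  -88.1  144.1] ex_t [ 0. -0.  1.] w -0.0 F box [-0.11 -0.77 -0.37] q [ 0.08  0.17  1.91 -0.    1.06  0.5 ]
```

View pics/side3.png

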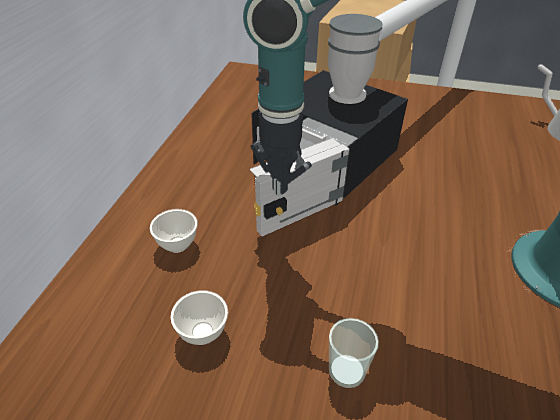

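The fingers at (282,185) are pushing the door around, and the bowls and glass are untouched. Continuing along the arc.

```bash
python3 -m creep '[{"grip":0,"dp":[0.3,0.8,0.3],"rotation":[0,0,0]},{"grip":0,"dp":[0.6,1.7,0.5],"rotation":[0,0,0]},{"grip":0,"dp":[0.6,2.6,0.8],"rotation":[0,0,0]},{"grip":0,"dp":[0.6,3.5,1.1],"rotation":[0,0,0]},{"grip":0,"dp":[0.6,4.4,1.5],"rotation":[0,0,0]}]';python3 st.py
python3 -m creep '[{"grip":0,"dp":[0,0.9,0.3],"rotation":[0,0,0]},{"grip":0,"dp":[0,1.7,0.7],"rotation":[0,0,0]},{"grip":0,"dp":[0,2.5,1.2],"rotation":[0,0,0]},{"grip":0,"dp":[0,3.3,1.7],"rotation":[0,0,0]},{"grip":0,"dp":[0,4.1,2.2],"rotation":[0,0,0]}]';python3 st.py
```

```text
time: 8.1
tool_pos: [0.6103, 0.0383, 0.1378]
tcp_rot: [1.512, 0.98, -1.514]
wrist_force: [-1.0, 1.0, -0.4]
width: -0.0
t 8.1 box [-171.6  -44.3  137.8] ex_t [ 0. -0.  1.] w -0.0 F box [-0.5  -1.28 -0.45] q [0.02 0.23 1.85 0.   1.06 0.44]
time: 8.52
tool_pos: [0.6388, 0.0012, 0.1383]
tcp_rot: [1.513, 0.979, -1.513]
wrist_force: [-1.0, 0.5, -0.4]
width: -0.0
t 8.52 box [-149.4   -3.1  138.3] ex_t [ 0. -0.  1.] w -0.0 F box [-0.07 -1.09 -0.41] q [-0.04  0.28  1.79  0.    1.07  0.39]
```

```bash
python3 -m creep '[{"grip":0,"dp":[0,0.7,0.6],"rotation":[0,0,0]},{"grip":0,"dp":[0,1.4,1.2],"rotation":[0,0,0]},{"grip":0,"dp":[0,2.1,1.8],"rotation":[0,0,0]},{"grip":0,"dp":[0,2.8,2.4],"rotation":[0,0,0]},{"grip":0,"dp":[0,3.4,3.1],"rotation":[0,0,0]}]';python3 st.py
python3 -m creep '[{"grip":0,"dp":[0,0.6,0.7],"rotation":[0,0,0]},{"grip":0,"dp":[0,1.1,1.4],"rotation":[0,0,0]},{"grip":0,"dp":[0,1.6,2.1],"rotation":[0,0,0]},{"grip":0,"dp":[0,2,2.8],"rotation":[0,0,0]},{"grip":0,"dp":[0,2.4,3.4],"rotation":[0,0,0]}]';python3 st.py
```

```text
time: 8.93
tool_pos: [0.6571, -0.0409, 0.1383]
tcp_rot: [1.513, 0.979, -1.513]
wrist_force: [-1.3, 1.3, 0.7]
width: 0.001
t 8.93 box [-118.5   30.8  138.3] ex_t [-0. -0.  1.] w 0.0 F box [-0.7  -1.7   0.72] q [-0.1   0.31  1.74  0.    1.08  0.32]
time: 9.35
tool_pos: [0.6646, -0.0818, 0.1382]
tcp_rot: [1.513, 0.979, -1.513]
wrist_force: [-1.2, 1.6, 0.9]
width: -0.002
t 9.35 box [-84.2  54.4 138.2] ex_t [ 0. -0.  1.] w -0.0 F box [-0.93 -1.78  0.91] q [-0.16  0.33  1.72  0.    1.09  0.26]
```

```bash
python3 -m creep '[{"grip":0,"dp":[0,0.3,0.6],"rotation":[0,0,0]},{"grip":0,"dp":[0,0.6,1.1],"rotation":[0,0,0]},{"grip":0,"dp":[0,0.9,1.6],"rotation":[0,0,0]},{"grip":0,"dp":[0,1.1,2],"rotation":[0,0,0]},{"grip":0,"dp":[0,1.3,2.4],"rotation":[0,0,0]}]';python3 st.py
python3 - <<'E'
from h import *
for n in ("side","top"):
    p,d=bot.read_camera(n);cv2.imwrite(f"pics/{n}4.png",cv2.resize(p[60:300,200:480,::-1],None,fx=2.5,fy=2.5))
E
```

```text
time: 9.77
tool_pos: [0.6667, -0.1085, 0.1383]
tcp_rot: [1.513, 0.979, -1.513]
wrist_force: [-1.5, 2.2, -1.0]
width: -0.0
t 9.77 box [-60.7  67.3 138.3] ex_t [-0. -0.  1.] w -0.0 F box [-1.37 -2.25 -0.96] q [-0.2   0.34  1.7   0.    1.09  0.22]
```

View pics/side4.png

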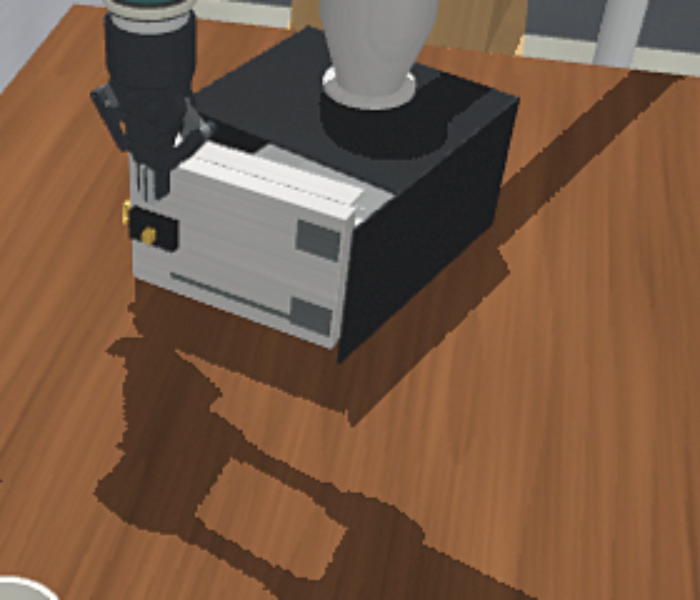

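View pics/top4.png

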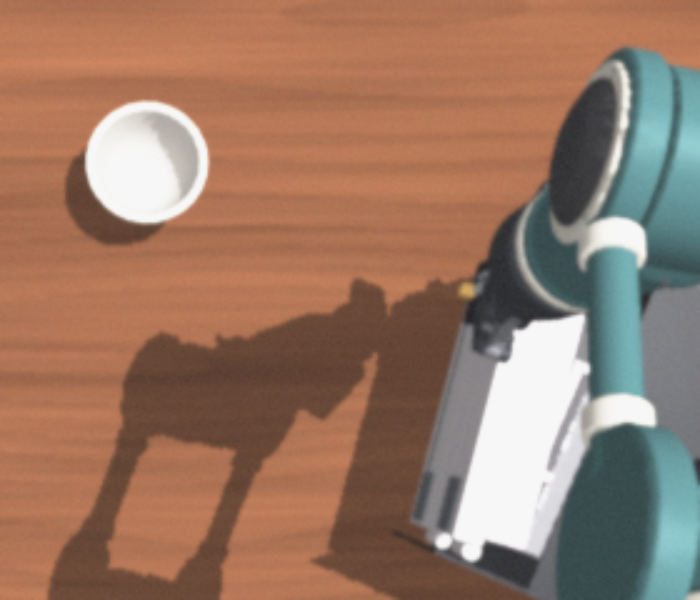

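The door is nearly closed (θ about 0.1), with the fingers on its outer face just above the latch at (155,180) in the side view. Now the slow push.

```bash
python3 -m creep '[{"grip":0,"dp":[0,0.05,0.2],"rotation":[0,0,0]},{"grip":0,"dp":[0,0.1,0.4],"rotation":[0,0,0]},{"grip":0,"dp":[0,0.15,0.6],"rotation":[0,0,0]}]';python3 st.py
python3 -m creep '[{"grip":0,"dp":[0,0.05,0.15],"rotation":[0,0,0]},{"grip":0,"dp":[0,0.1,0.3],"rotation":[0,0,0]}]';python3 st.py
python3 -m creep '[{"grip":0,"dp":[0,0.05,0.1],"rotation":[0,0,0]},{"grip":0,"dp":[0,0.05,0.2],"rotation":[0,0,0]}]';python3 st.py
```

```text
time: 10.12
tool_pos: [0.6659, -0.1142, 0.1384]
tcp_rot: [1.513, 0.979, -1.512]
wrist_force: [1.7, 1.4, -0.4]
width: -0.004
t 10.12 box [-55.3  68.9 138.4] ex_t [-0.    -0.001  1.   ] w -0.0 F box [-2.    1.01 -0.43] q [-0.21  0.34  1.7   0.    1.09  0.21]
time: 10.28
tool_pos: [0.6653, -0.1174, 0.1384]
tcp_rot: [1.513, 0.979, -1.513]
wrist_force: [0.7, 0.9, -0.3]
width: -0.001
t 10.28 box [-52.1  69.7 138.4] ex_t [-0.    -0.001  1.   ] w -0.0 F box [-1.11  0.3  -0.34] q [-0.21  0.34  1.7   0.    1.09  0.21]
time: 10.45
tool_pos: [0.6649, -0.1195, 0.1384]
tcp_rot: [1.513, 0.979, -1.513]
wrist_force: [0.6, 1.3, -0.4]
width: -0.002
t 10.45 box [-50.   70.2 138.4] ex_t [-0. -0.  1.] w -0.0 F box [-1.45  0.02 -0.41] q [-0.21  0.34  1.7  -0.    1.09  0.21]
```

```bash
for k in 1; do python3 -m creep '[{"grip":0,"dp":[0,0,0.1],"rotation":[0,0,0]},{"grip":0,"dp":[0,0,0.2],"rotation":[0,0,0]}]' >/dev/null;python3 st.py;python3 -m creep '[{"grip":0,"dp":[0,0,0.1],"rotation":[0,0,0]},{"grip":0,"dp":[0,0,0.2],"rotation":[0,0,0]}]'>/dev/null;python3 st.py; python3 -m creep '[{"grip":0,"dp":[0,0,0.1],"rotation":[0,0,0]},{"grip":0,"dp":[0,0,0.2],"rotation":[0,0,0]}]'>/dev/null;python3 st.py; done
```

```text
t 10.62 box [-48.1  70.4 138.4] ex_t [-0. -0.  1.] w 0.0 F box [-0.88  1.11 -0.17] q [-0.22  0.34  1.71  0.    1.09  0.2 ]
t 10.78 box [-46.1  70.4 138.5] ex_t [-0. -0.  1.] w -0.0 F box [-1.64  1.49 -0.07] q [-0.22  0.34  1.71 -0.    1.09  0.2 ]
t 10.95 box [-44.   70.3 138.5] ex_t [-0. -0.  1.] w 0.0 F box [-1.02  1.47  1.06] q [-0.22  0.34  1.71 -0.    1.09  0.2 ]
```

```bash
python3 -m creep '[{"grip":0,"dp":[0,0,0.1],"rotation":[0,0,0]},{"grip":0,"dp":[0,0,0.2],"rotation":[0,0,0]}]' >/dev/null;python3 st.py;python3 -m creep '[{"grip":0,"dp":[0,0,0.1],"rotation":[0,0,0]},{"grip":0,"dp":[0,0,0.2],"rotation":[0,0,0]}]'>/dev/null;python3 st.py
```

```text
t 11.12 box [-42.5  70.4 138.5] ex_t [-0.001 -0.     1.   ] w -0.0 F box [-4.14  1.39  0.79] q [-0.23  0.34  1.71  0.    1.09  0.2 ]
t 11.28 box [-41.5  70.5 138.5] ex_t [-0.003 -0.     1.   ] w 0.0 F box [-7.02  1.88 -0.74] q [-0.23  0.34  1.71  0.    1.09  0.19]
```

```bash
python3 -m creep '[{"grip":0,"dp":[0,0,0.08],"rotation":[0,0,0]},{"grip":0,"dp":[0,0,0.15],"rotation":[0,0,0]}]'>/dev/null;python3 st.py
```

```text
t 11.45 box [-40.2  70.7 138.5] ex_t [-0.003 -0.     1.   ] w -0.0 F box [-7.52  2.53 -0.82] q [-0.23  0.34  1.71  0.    1.09  0.19]
```

Tongue contact began at x ≈ -43. I expect the catch about 14 mm later and will continue in small steps, watching the force.

```bash
python3 -m creep '[{"grip":0,"dp":[0,0,0.07],"rotation":[0,0,0]},{"grip":0,"dp":[0,0,0.14],"rotation":[0,0,0]}]'>/dev/null;python3 st.py;python3 -m creep '[{"grip":0,"dp":[0,0,0.07],"rotation":[0,0,0]},{"grip":0,"dp":[0,0,0.14],"rotation":[0,0,0]}]'>/dev/null;python3 st.py;python3 -m creep '[{"grip":0,"dp":[0,0,0.07],"rotation":[0,0,0]},{"grip":0,"dp":[0,0,0.14],"rotation":[0,0,0]}]'>/dev/null;python3 st.py
```

```text
t 11.62 box [-39.1  70.9 138.5] ex_t [-0.003 -0.     1.   ] w -0.0 F box [-7.33  3.12 -0.4 ] q [-0.23  0.34  1.71  0.    1.09  0.19]
t 11.78 box [-37.9  71.  138.5] ex_t [-0.003 -0.     1.   ] w 0.0 F box [-9.26  4.06 -1.36] q [-0.23  0.34  1.71  0.    1.09  0.19]
t 11.95 box [-36.6  71.2 138.5] ex_t [-0.004 -0.     1.   ] w 0.0 F box [-9.03  4.14 -2.07] q [-0.24  0.34  1.71  0.    1.09  0.18]
```

```bash
python3 -m creep '[{"grip":0,"dp":[0,0,0.06],"rotation":[0,0,0]},{"grip":0,"dp":[0,0,0.12],"rotation":[0,0,0]}]'>/dev/null;python3 st.py;python3 -m creep '[{"grip":0,"dp":[0,0,0.06],"rotation":[0,0,0]},{"grip":0,"dp":[0,0,0.12],"rotation":[0,0,0]}]'>/dev/null;python3 st.py
```

```text
t 12.12 box [-35.6  71.4 138.5] ex_t [-0.004 -0.     1.   ] w -0.0 F box [-9.24  5.06 -2.78] q [-0.24  0.34  1.71  0.    1.09  0.18]
t 12.28 box [-34.5  71.5 138.5] ex_t [-0.004 -0.     1.   ] w -0.0 F box [-10.18   6.21  -3.  ] q [-0.24  0.34  1.71  0.    1.09  0.18]
```

```bash
python3 -m creep '[{"grip":0,"dp":[0,0,0.06],"rotation":[0,0,0]},{"grip":0,"dp":[0,0,0.12],"rotation":[0,0,0]}]'>/dev/null;python3 st.py
```

```text
t 12.45 box [-33.5  71.7 138.6] ex_t [-0.004 -0.     1.   ] w 0.0 F box [-9.89  6.12 -2.58] q [-0.24  0.34  1.71  0.    1.09  0.18]
```

```bash
python3 -m creep '[{"grip":0,"dp":[0,0,0.06],"rotation":[0,0,0]},{"grip":0,"dp":[0,0,0.12],"rotation":[0,0,0]}]'>/dev/null;python3 st.py
```

```text
t 12.62 box [-32.5  71.7 138.6] ex_t [-0.005 -0.     1.   ] w 0.0 F box [-10.73   6.55  -2.76] q [-0.24  0.34  1.71  0.    1.09  0.18]
```

```bash
python3 -m creep '[{"grip":0,"dp":[0,0.03,0.05],"rotation":[0,0,0]},{"grip":0,"dp":[0,0.06,0.1],"rotation":[0,0,0]}]'>/dev/null;python3 st.py
```

```text
t 12.78 box [-31.6  71.9 138.6] ex_t [-0.005 -0.     1.   ] w 0.0 F box [-10.92   3.59  -2.91] q [-0.24  0.34  1.71  0.    1.09  0.18]
```

```bash
python3 -m creep '[{"grip":0,"dp":[0,0.02,0.05],"rotation":[0,0,0]},{"grip":0,"dp":[0,0.04,0.1],"rotation":[0,0,0]}]'>/dev/null;python3 st.py
```

```text
t 12.95 box [-30.7  72.  138.6] ex_t [-0.005 -0.     1.   ] w 0.0 F box [-11.12   3.15  -1.97] q [-0.25  0.34  1.71  0.01  1.09  0.17]
```

```bash
python3 -m creep '[{"grip":0,"dp":[0,0.02,0.05],"rotation":[0,0,0]}]'>/dev/null;python3 st.py
```

```text
t 13.03 box [-30.2  72.  138.5] ex_t [-0.005 -0.     1.   ] w 0.0 F box [-11.31   2.84  -2.67] q [-0.25  0.34  1.71  0.01  1.09  0.17]
```

```bash
python3 -m creep '[{"grip":0,"dp":[0,0.01,0.05],"rotation":[0,0,0]}]'>/dev/null;python3 st.py
```

```text
t 13.12 box [-29.8  72.1 138.6] ex_t [-0.005 -0.     1.   ] w 0.0 F box [-12.31   2.66  -1.02] q [-0.25  0.34  1.71  0.01  1.09  0.17]
```

```bash
python3 -m creep '[{"grip":0,"dp":[0,0.01,0.05],"rotation":[0,0,0]}]'>/dev/null;python3 st.py
```

```text
t 13.2 box [-29.4  72.1 138.5] ex_t [-0.005 -0.     1.   ] w -0.0 F box [-10.84   2.2   -1.8 ] q [-0.25  0.34  1.71  0.01  1.09  0.17]
```

```bash
python3 -m creep '[{"grip":0,"dp":[0,0.01,0.05],"rotation":[0,0,0]}]'>/dev/null;python3 st.py
```

```text
t 13.28 box [-27.7  71.9 138.5] ex_t [-0.003 -0.001  1.   ] w 0.0 F box [ 0.67  0.51 -0.75] q [-0.25  0.34  1.71  0.    1.09  0.17]
```

It clicked: the push fell from 11 N to 0 as the tool jumped forward, 14 mm after the tongue first touched, as expected. Backing off straight away.

```bash
python3 -m creep '[{"grip":0,"dp":[0,0,-0.6],"rotation":[0,0,0]},{"grip":0,"dp":[0,0,-1.5],"rotation":[0,0,0]},{"grip":0,"dp":[0,0,-3],"rotation":[0,0,0]},{"grip":0,"dp":[0,0,-5],"rotation":[0,0,0]},{"grip":0,"dp":[0,0,-7],"rotation":[0,0,0]}]'>/dev/null;python3 st.py
python3 -m creep '[{"grip":0,"dp":[-3,0,-2],"rotation":[0,0,0]},{"grip":0,"dp":[-7,0,-3],"rotation":[0,0,0]},{"grip":0,"dp":[-11,0,-3],"rotation":[0,0,0]},{"grip":0,"dp":[-15,0,-3],"rotation":[0,0,0]},{"grip":0,"dp":[-18,0,-3],"rotation":[0,0,0]}]'>/dev/null;python3 st.py
python3 -m creep '[{"grip":0,"dp":[-1,-4,0],"rotation":[0,0,0]},{"grip":0,"dp":[-1,-8,0],"rotation":[0,0,0]},{"grip":0,"dp":[-1,-12,0],"rotation":[0,0,0]},{"grip":0,"dp":[-1,-16,0],"rotation":[0,0,0]},{"grip":0,"dp":[-1,-20,0],"rotation":[0,0,0]}]'>/dev/null;python3 st.py
python3 -m creep '[{"grip":0,"dp":[-1,-4,0],"rotation":[0,0,0]},{"grip":0,"dp":[-1,-8,0],"rotation":[0,0,0]},{"grip":0,"dp":[-1,-10,0],"rotation":[0,0,0]},{"grip":0,"dp":[-1,-10,0],"rotation":[0,0,0]}]'>/dev/null;python3 st.py
python3 - <<'E'
from h import *
for n in ("side","top"):
    p,d=bot.read_camera(n);cv2.imwrite(f"pics/{n}5.png",p[:,:,::-1])
    W=pts(n,d);g=p.mean(2);B=tob(W)
    if n=='top':
        q=B[(abs(B[...,2]-.158)<.006)&(g>150)&(abs(B[...,1])<.13)&(abs(B[...,0])<.09)]
        for y in (-.1,-.05,0,.05,.09):
            t=np.sort(q[abs(q[:,1]-y)<.004,0]);print('door top outer x',y,t[:3].round(4))
    for nm,c in (('A',(.653,.334)),('B',(.80,.135))):
        pass
for n in("side","top"):
    a=np.load(f'pics/{n}0.npz')['p'].astype(int);b=cv2.imread(f'pics/{n}5.png')[:,:,::-1].astype(int);df=abs(a-b).max(2)
    boxes={'side':[(145,205,55,40),(168,288,62,55),(325,315,55,70)],'top':[(232,98,54,54),(138,164,54,54),(136,298,50,50)]}[n]
    print(n,[int((df[y:y+h,x:x+w]>40).sum()) for x,y,w,h in boxes])
E
```

```text
t 13.7 box [-96.6  71.3 138.1] ex_t [0. 0. 1.] w -0.01 F box [-0.71  0.07  0.72] q [-0.15  0.37  1.67 -0.    1.1   0.27]
t 14.12 box [-127.2   71.8  322.4] ex_t [-0.001 -0.002  1.   ] w -0.0 F box [-0.8   1.09  0.85] q [-0.11  0.27  1.45 -0.    1.41  0.31]
t 14.53 box [-125.9 -130.6  328.1] ex_t [ 0. -0.  1.] w -0.0 F box [-0.26 -1.34  0.16] q [ 0.01 -0.09  1.83  0.    1.4   0.44]
t 14.87 box [-125.8 -232.3  338.9] ex_t [-0.001 -0.003  1.   ] w 0.0 F box [-0.12 -0.4  -0.26] q [ 0.11 -0.27  1.97  0.    1.44  0.53]
door top outer x -0.1 [-0.0218 -0.0216 -0.0215]
door top outer x -0.05 [-0.0206 -0.0202 -0.0201]
door top outer x 0 [-0.0189 -0.0184 -0.0184]
door top outer x 0.05 [-0.018  -0.0175 -0.0174]
door top outer x 0.09 [-0.0169 -0.0167 -0.0166]
side [0, 0, 634]
top [0, 0, 467]
```

View pics/side5.png

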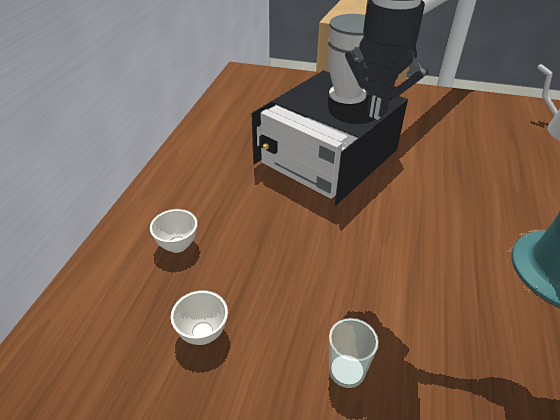

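View pics/top5.png

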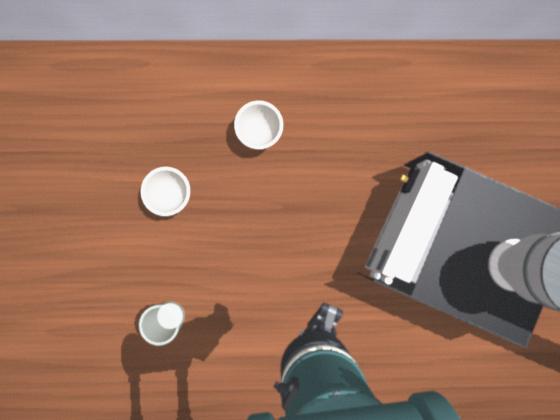

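The door is shut and has held by itself for 1.6 s (side view, latch at (267,145)). The glass appears at the same pixels, so the difference there looks like the arm's shadow. I'll do one more check after a short wait, then hand in.

```bash
python3 -m creep '[{"grip":0,"dp":[0,0,0],"rotation":[0,0,0]},{"grip":0,"dp":[0,0,0],"rotation":[0,0,0]},{"grip":0,"dp":[0,0,0],"rotation":[0,0,0]},{"grip":0,"dp":[0,0,0],"rotation":[0,0,0]},{"grip":0,"dp":[0,0,0],"rotation":[0,0,0]}]'>/dev/null
python3 - <<'E'
from h import *
p,d=bot.read_camera('top');W=pts('top',d);g=p.mean(2);B=tob(W)
q=B[(abs(B[...,2]-.158)<.006)&(g>150)&(abs(B[...,1])<.13)&(abs(B[...,0])<.09)]
for y in (-.1,.09): print(y,np.sort(q[abs(q[:,1]-y)<.004,0])[:3].round(4))
q=W[(abs(W[...,2]-.0932)<.006)];q=q[(abs(q[:,0]-.38)<.06)&(abs(q[:,1]-.36)<.06)];W0=Wn('top','pics/top0.npz')[1];q0=W0[(abs(W0[...,2]-.0932)<.006)];q0=q0[(abs(q0[:,0]-.38)<.06)&(abs(q0[:,1]-.36)<.06)]
print('glass rim',q.mean(0),q0.mean(0));print(bot.finish_job())
E
```

```text
-0.1 [-0.0221 -0.0218 -0.0215]
0.09 [-0.0168 -0.0167 -0.0166]
glass rim [0.39248715 0.33843452 0.0931762 ] [0.39271962 0.33826167 0.09322266]
the job is handed in; nothing more can be done
None
```

The tray is fully home and the door is latched shut. The job was handed in at about 15 s of the allowed 69 s.

- **Tray:** I pushed it by its pull until the position stalled while the force rose to about 14 N. The camera afterwards put the pull's front face at x ≈ 16 mm, which is the home position.
- **Door:** I swung it shut with closed fingers and pushed it in steps of about 0.5 mm at the end. The push rose to about 12 N, below the 18 N limit. At the click it fell from about 11 N to 0 as the door jumped in. I stopped there, did not press against the stop, and backed off.
- **Door staying shut:** With the robot clear, two looks about 0.4 s apart, the last about 2 s after the click, showed the door in the same place, about 0.06 rad past flush.
- **Bowls and glass:** The bowls show no change from the first pictures. A plain picture comparison did flag the glass, apparently because of the arm's shadow. Its rim measured within 0.3 mm of where it started.

Measured stop position was 6.2 mm at the tool against about 5 mm expected, within the 2 mm calibration error.

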